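# Punch the pencilled spot on the cup rail

## Robot

A 6-joint arm with a two-finger parallel gripper is mounted at the origin on the work surface. World frame = base frame: x ahead of the robot, y to its left, z up, the work surface at z = 0. Lengths are in m, angles in rad, forces in N, time in s.
With the tool pointing down it reaches from about 0.375 to 0.975 m from the base axis. Payload 3.8 kg.
Tool frame: the origin (TCP) lies midway between the tips of the shut fingers; the grasp point (between the pads) lies 19 mm behind it (grasp_offset is the distance from the TCP to the grasp point, in m); z points along the fingers, y is the line along which they close (so a half turn about z gives the same grasp; the last joint's range is limited). The gripper opens to 85 mm and grips with 20 to 120 N. Pads are 22 mm wide; open, the fingers measure 114 mm over their backs; the gripper's body (76 mm by 85 mm) begins 54 mm behind the grasp point. The pads swing forward as they close: fully open they stand 13 mm farther back than shut.
Start: joints at [1.125, 0.264, 1.604, -0, 1.274, -0.037], TCP at [0.268, 0.619, 0.231] pointing down, gripper open.
Joint ranges: [-2.63, 2.63], [-0.94, 2.18], [0.31, 2.57], [-1.31, 4.45], [0, 2.66], [-2.55, 2.55]. Speed limits (rad/s): [2.57, 2.57, 3.14, 3.14, 3.14, 3.14].

## Interface

Orientations are given as a unit quaternion [x, y, z, w].
In Python, from bench import state, capture, close_job, grasp_offset gives the robot as it stands.
- The arm moves only by the shell command python3 -m crank 'ROWS' [FORCE]. ROWS is JSON, a list of rows, each a list of 5 numbers: the shift along the tool's x, y, z in cm, then the turn about the tool's z in degrees, then the closure, from -1 (fully open) to 1 (shut). A call has 1 to 20 rows; each row is the pose to reach, as a shift and turn from the pose commanded when the call began, along the tool's axes at that moment; what a row does not reach only later rows make up. A row lasts 1/12 s, in which the tool goes at most 41.7 mm and 7.16 degrees, less where a joint would pass 70% of its speed; a pose out of reach is approached as far as the arm can. A call with a gripper value outside its range is refused whole. The fingers move at their own pace and stop on an object; FORCE is the grip in N (left out, the last holds). Time passes only in rows, so rows that repeat a pose let the fingers close. It gives the time, the measured TCP pose, the force, the opening and the grip force at its end, in the units of the state.
- state(): the state, without advancing time (a new reading comes with each control period).
- capture(name): name is "scene" or "side" or "wrist"; returns a dict with "pixels" (420x560x3 uint8, red, green, blue), "vfov" (degrees; the focal length in pixels is half the picture's height over the tangent of half this angle, whatever the lens; pixels are square), "cx", "cy" (the principal point, pixels), "rvec" (rotation vector, rad) and "tvec" (3), from world to camera coordinates, as OpenCV has them. Camera axes: x right, y down, z forward; pixel columns grow to the right and rows downward; lengths in m; the calibration is good to about 2 mm. A picture is of the moment at which its call begins. There is no depth.
- close_job(): hands the job in; it is judged then, once.
The state is a dict: "time": time; "qpos": joint angles; "qvel": joint speeds; "effort": joint torques, N m; "ee_pos": TCP position; "eef_rot": TCP orientation; "force": force on the tool from outside, world axes, zero at the start; "torque": the same for the moment, N m; "gripper_width": finger opening in m; "grasp_force": force on a finger pad.
Only numpy, scipy, OpenCV 4.12 (cv2) and the standard library are available. Lean on these libraries where they do the work, as an engineer would, in place of code of your own. Each camera call takes 0.05 s, during which the arm holds its last target. There are 200 camera calls.

## Task

The wooden cup rail needs a third peg: pull out the white tray with the bar handle and slide the rail along the tray until the pencilled cross sits right under the tip of the fixed hand punch. Then press the punch's black cap down so the tip bears firmly, but not violently, on the cross (about 10 N is right, over 30 N splits the wood), and let it spring back up. Never let the tip press on the rail anywhere else, leave the rail flat in the tray with the cross still under the tip, and do not disturb the crockery or the kettle.

Things in the scene. Friction and masses are not known exactly. Their poses are not given: they have to be found in the camera images.
- tray (a joint): White plastic pull-out tray, 240 mm wide, on runners fixed to the table. Value in m: 0 pushed fully in, grows to 0.110 as the tray is pulled straight out, handle first, away from the punch column. It stays where it is left (about 2.5 N of friction). The rail lies crosswise in a channel of the tray (51 mm wide between two 10 mm high lips, open at both ends); the tray floor is 20 mm above the table.
- tray_handle (a point): Middle of the tray's steel bar handle: bar 10 mm thick, 110 mm long, 41 mm in front of the tray's 56 mm high front panel, 45 mm above the table. Its x axis points from the handle into the station (pushing in), so the tray is pulled along -x; y runs along the bar; z is up.
- rail: Loose wooden cup rail, 48 x 270 x 15 mm, 0.22 kg, lying flat in the tray's channel with two upright wooden pegs (14 mm thick, 45 mm tall). Origin: centre of its underside, 20 mm above the table; y runs along the rail, z up. It slides along y in the channel, with 1.5 mm of play either side across it; its ends stick out of the tray.
- mark (a point): Centre of the thin pencilled cross (lines 20 mm long) on the rail's top face, midway between the two pegs, 35 mm above the table.
- peg_left (a point): Top centre of the rail's peg at its +y end, 105 mm from the cross, 80 mm above the table.
- peg_right (a point): Top centre of the rail's peg at its -y end, 105 mm from the cross, 80 mm above the table.
- plunger: The hand punch's upright spring plunger. Origin: centre of the top face of its black cap (36 mm across, 16 mm thick); the needle's tip (rounded, 6 mm thick) is straight below on the same vertical line, 142 to 158 mm down: the needle is clamped differently each time. It moves only straight down, up to 50 mm, against a light spring (2 N at first, 5 N fully down), and springs back.
- head (a point): Centre of the underside of the punch's fixed grey head (upright cylinder, 34 mm across, 46 mm high) through which the plunger slides; a grey arm holds it from a column at the back. The raised cap's top is 117 mm above this point. The cap goes down 14 to 42 mm before the tip meets the rail, and that has to be felt.
- dish: Loose glass dish, 72 mm across, 12 mm high, lying in the front bay of the tray and riding with it. Origin: centre of its underside.
- kettle: Aluminium kettle, 160 mm across, 172 mm high, with a hinged spout flap. Bystander. Origin: centre of its underside.
- saucers: Pile of four glass saucers, 132 mm across, 46 mm high, on the lower board of the white tier rack. Bystander.
- cup1: White ceramic mug, 76 mm across, 85 mm high, on the ledge. Bystander.
- cup2: White ceramic mug, 76 mm across, 85 mm high, on the ledge. Bystander.
- cup3: White ceramic cup, 72 mm across, 70 mm high, on the white tier rack. Bystander.
- cup4: White ceramic cup, 72 mm across, 70 mm high, on the white tier rack. Bystander.

How it is judged:
On the way, in this order (a step that is already met when the one before it is completed fails the run):
1. the tray is pulled out by more than 30 mm (value of joint tray above 0.03 m), for 0.1 s.
2. the cross is under the raised tip (within 4 mm) and the rail is let go and still (horizontal distance between mark and plunger below 0.004 m and distance of plunger from where it was at the start of the episode below 0.006 m and contact force between the fingers and rail below 0.2 N and linear speed of rail below 0.01 m/s), for 0.2 s.
3. the tip bears on the cross with more than 6 N (contact force between plunger and rail above 6 N and horizontal distance between mark and plunger below 0.004 m), for 0.1 s.
At the end, for the whole second after the job is handed in: The cross has been pressed by the tip; the plunger is back up (within 4 mm of where it started), the cross is still within 4 mm of the point under the tip, and the rail lies flat and still in the tray (horizontal distance between mark and plunger below 0.004 m and distance of plunger from where it was at the start of the episode below 0.004 m and angle between rail's own z axis and vertical below 0.05 rad and height (world z) of rail below 0.024 m and linear speed of each of rail, plunger below 0.01 m/s); the robot touches nothing.
It fails at once if the tip presses the rail away from the cross (over 1 N, more than 5 mm off) (contact force between plunger and rail above 1 N and horizontal distance between mark and plunger above 0.005 m).
It fails at once if the tip bears on the rail with more than 30 N (contact force between plunger and rail above 30 N).
It fails at once if the dish is tipped or lifted out of the tray (angle between dish's own z axis and vertical above 0.3 rad or height (world z) of dish above 0.045 m or height (world z) of dish below 0.012 m).
It fails at once if the kettle, saucers or a cup is moved by more than 20 mm (distance of any of kettle, saucers, cup1, cup2, cup3, cup4 from where it was at the start of the episode above 0.02 m).
It also fails if it takes over 66 s, if anything falls off the work surface, if the arm or the gripper's body presses on something with over 40 N, if the wrist force passes 120 N, or if a joint passes its speed limit or range.

## Working session

There is one attempt and no reset: what is moved stays moved. The work goes in short steps, Python scripts to look and compute and a shell command to move; the robot and the scene stay as the last step left them, time stands still between calls to the robot, and variables do not carry over. Pictures are saved under pics/ and viewed, at most 10 in all, crops included, and the job is handed in when it is done.

```bash
ls; mkdir -p pics
cat > h.py <<'E'
import numpy as np, cv2, pickle
from bench import state, capture, close_job, grasp_offset
def cam(c):
    h=c["pixels"].shape[0]; f=h/2/np.tan(np.radians(c["vfov"])/2)
    K=np.array([[f,0,c["cx"]],[0,f,c["cy"]],[0,0,1]]); R=cv2.Rodrigues(np.array(c["rvec"],float))[0]
    return K,R,np.array(c["tvec"],float).ravel()
def ray(c,uv):
    K,R,t=cam(c); d=R.T@np.linalg.inv(K)@np.array([uv[0],uv[1],1.]); return -R.T@t,d/np.linalg.norm(d)
def onplane(c,uv,z):
    o,d=ray(c,uv); return o+d*(z-o[2])/d[2]
def tri(c1,p1,c2,p2):
    o1,d1=ray(c1,p1);o2,d2=ray(c2,p2)
    s=np.linalg.lstsq(np.c_[d1,-d2],o2-o1,rcond=None)[0]
    a=o1+s[0]*d1;b=o2+s[1]*d2; return (a+b)/2,np.linalg.norm(a-b)
def proj(c,P):
    K,R,t=cam(c); p=K@(R@np.array(P,float)+t); return p[:2]/p[2]
def save(n,c): cv2.imwrite(f"pics/{n}.png",c["pixels"][...,::-1]); pickle.dump(c,open(f"{n}.pkl","wb"))
def load(n): return pickle.load(open(f"{n}.pkl","rb"))
E
python3 - <<'E'
from h import *
s=state(); print(s, grasp_offset)
for n in("scene","side","wrist"):
    c=capture(n); save(n+"0",c); K,R,t=cam(c); print(n,c["vfov"],c["cx"],c["cy"],-R.T@t,R[2])
E
```

```text
pics
{'time': 0.0, 'qpos': array([ 1.12507168e+00,  2.64749502e-01,  1.60536167e+00, -9.23704418e-06,
        1.27367284e+00, -3.69083947e-02]), 'qvel': array([ 0.00191834,  0.0001174 ,  0.00195557,  0.00032962, -0.0004045 ,
        0.00093778]), 'effort': array([-2.18352987e-03, -5.15115166e+01, -3.67309964e+01, -4.00125482e-04,
        1.32980020e-02,  1.40004931e-05]), 'ee_pos': array([0.2680295 , 0.61872469, 0.22997112]), 'eef_rot': array([ 2.02986195e-01,  9.79180986e-01, -1.06498418e-03, -2.57559537e-04]), 'force': array([-0.18159311,  0.97326406,  0.02456637]), 'torque': array([-0.0133354 ,  0.0002176 , -0.01472729]), 'grasp_force': 0.0, 'gripper_width': 0.08516219031663987} 0.0187
scene 57.13606593701996 283.9002304342939 207.98619200273893 [1.36738394 0.15900748 0.76109088] [-0.78541405 -0.19561673 -0.58724686]
side 43.983320763675195 280.06497386229825 217.1940941132365 [-0.43826151  0.920117    1.29666648] [ 0.54569123 -0.54137937 -0.63963228]
wrist 64.29053779682062 284.630793719435 206.15523317443757 [0.20124245 0.64853823 0.37298414] [ 0.26013034 -0.11356491 -0.95887185]
```

View pics/scene0.png

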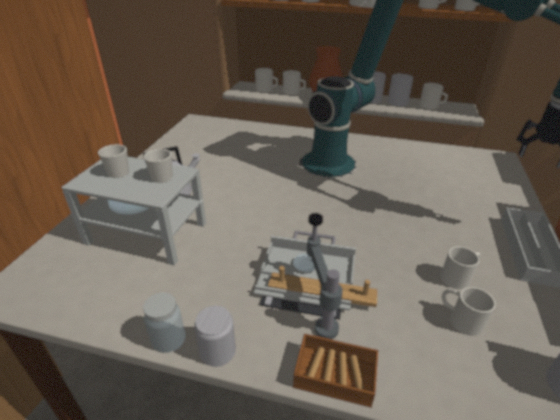

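View pics/side0.png

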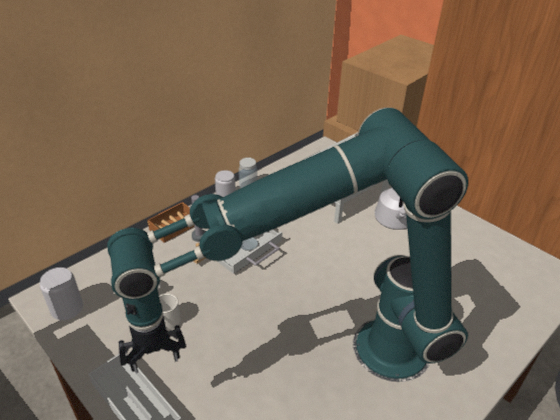

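The scene view shows the station at about (320,280): handle toward the robot at (313,235), pegs at (282,272) and (367,288), black cap at (316,218), column at (328,325). In the side view the arm covers most of the station. Next I'll crop the scene view.

Run:
```python
from h import *
c=load("scene0"); im=c["pixels"][195:345,245:395,::-1]
cv2.imwrite("pics/crop0.png",cv2.resize(im,(600,600),interpolation=cv2.INTER_CUBIC))
for n,uv,z in [("cap",(316,218),.2),("pegL?",(282,267),.08),("pegR?",(367,283),.08),("handle",(313,235),.045),("col",(327,330),0)]: print(n,onplane(c,uv,z).round(3))
```

```text
cap [0.636 0.056 0.2  ]
pegL? [ 0.699 -0.01   0.08 ]
pegR? [0.699 0.199 0.08 ]
handle [0.516 0.035 0.045]
col [0.794 0.124 0.   ]
```

View pics/crop0.png

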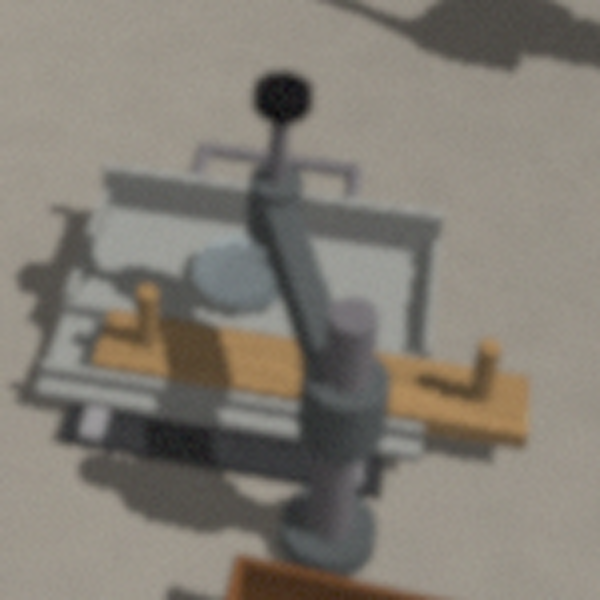

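The crop shows peg tops at (282,267) and (367,281.5) in full-image pixels. On z=0.08 they lie 209 mm apart, which agrees with the given 210 mm, so the mark is near (0.70, 0.095). I'll move the wrist camera over the front of the station.

```bash
python3 -m crank '[[0,0,-7,0,-1],[0,0,-7,0,-1],[-5,-6,-7,-4,-1],[-10,-13,-7,-8,-1],[-15,-19,-7,-12,-1],[-20,-26,-7,-16,-1],[-26,-33,-7,-20,-1],[-31,-40,-7,-23.4,-1],[-36.8,-47.3,-7,-23.4,-1],[-36.8,-47.3,-7,-23.4,-1],[-36.8,-47.3,-7,-23.4,-1],[-36.8,-47.3,-7,-23.4,-1],[-36.8,-47.3,-7,-23.4,-1],[-36.8,-47.3,-7,-23.4,-1],[-36.8,-47.3,-7,-23.4,-1],[-36.8,-47.3,-7,-23.4,-1],[-36.8,-47.3,-7,-23.4,-1],[-36.8,-47.3,-7,-23.4,-1]]'
python3 - <<'E'
from h import *
c=capture("wrist"); save("wrist1",c); c=capture("side"); save("side1",c);c=capture("scene"); save("scene1",c)
E
```

```text
time: 1.65
ee_pos: [0.4183, 0.0357, 0.3011]
eef_rot: [0.003, 1.0, -0.001, 0.0]
force: [0.6, 0.2, 0.2]
gripper_width: 0.0858
grasp_force: 0.0
```

View pics/wrist1.png

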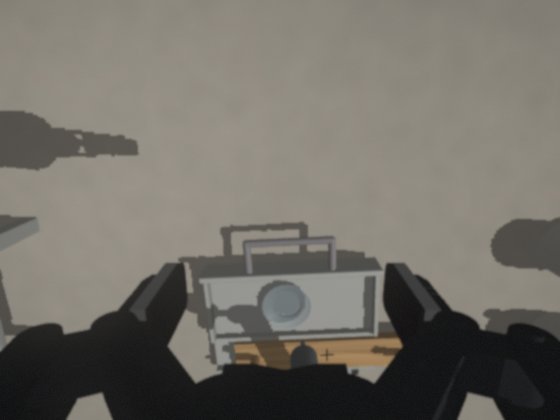

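The wrist view shows the handle bar from (246,242) to (334,239), the pencilled cross at (327,354), the black cap at about (304,356), and the dish at (286,303). Image right is +y and image down is +x. I'll cast these onto planes and also look for the cap in the scene view.

Run:
```python
from h import *
w=load("wrist1");s=load("scene0")
for n,uv,z in [("h1",(246,242),.05),("h2",(334,239),.05),("mark",(327,354),.035),("dish",(286,303),.03)]: print(n,onplane(w,uv,z).round(4))
im=s["pixels"].astype(int); m=(im.max(2)<45).astype(np.uint8); m[:205]=0;m[235:]=0;m[:,:295]=0;m[:,340:]=0
ys,xs=np.nonzero(m); print("cap scene",xs.mean(),ys.mean(),len(xs),xs.min(),xs.max(),ys.min(),ys.max())
print("cap tri",tri(w,(304,356),s,(xs.mean(),ys.mean())))
print("handle tri",tri(w,(290,240.5),s,(314,234.5)), tri(w,(246,242),s,(295,232.5)),tri(w,(334,239),s,(333,236.2)))
o,d=ray(s,(0,0)); print(proj(s,(.699,.095,.035)), [onplane(w,(304,356),z).round(4) for z in(.18,.2,.22)])
```

```text
h1 [ 0.5095 -0.0129  0.05  ]
h2 [0.506  0.0987 0.05  ]
mark [0.6936 0.0975 0.035 ]
dish [0.611  0.0376 0.03  ]
cap scene 315.19607843137254 219.2941176470588 102 310 321 214 225
cap tri (array([0.58993737, 0.05190398, 0.16016266]), np.float64(0.007411612600743524))
handle tri (array([0.51090221, 0.03990418, 0.04335162]), np.float64(0.0063767988667447545)) (array([ 0.51378322, -0.01662852,  0.04062041]), np.float64(0.005014978222197324)) (array([0.50765635, 0.09527831, 0.04701298]), np.float64(0.007786681125625087))
[322.61369292 287.64090771] [array([0.5724, 0.0543, 0.18  ]), array([0.5552, 0.053 , 0.2   ]), array([0.538 , 0.0517, 0.22  ])]
```

Run:
```python
from h import *
a=cv2.resize(load("wrist1")["pixels"][225:375,190:410],None,fx=3.6,fy=3.6,interpolation=3)[:, :790]
c=load("side1"); p=proj(c,(.64,.05,.1)); print(p)
x,y=int(p[0])-40,int(p[1])-40; print(x,y)
b=cv2.resize(c["pixels"][y:y+80,max(x,0):x+110],None,fx=7,fy=7,interpolation=3)
cv2.imwrite("pics/w1c.png",a[...,::-1]);cv2.imwrite("pics/s1c.png",b[...,::-1])
```

```text
[239.40367588 226.99612782]
199 186
```

View pics/s1c.png

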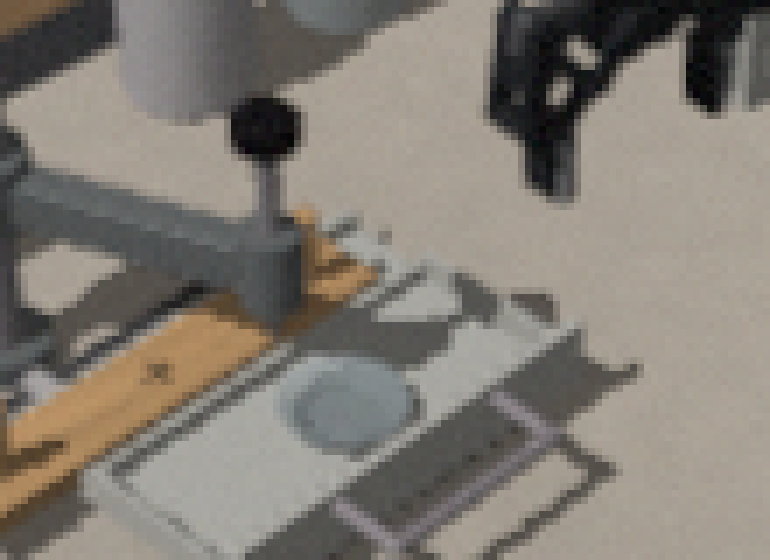

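The side crop shows the cap centre at (237,204), the cross at (221.4,239.1), the head around (238,230), and the handle ends at about (247,259) and (277.5,248). The view is unobstructed.

Run:
```python
from h import *
s=load("scene0");d=load("side1");w=load("wrist1")
im=d["pixels"].astype(int);m=(im.max(2)<45);ys,xs=np.nonzero(m[195:215,228:245]);cs=(xs.mean()+228,ys.mean()+195);print("cap side",cs,len(xs))
cap=tri(s,(315.2,219.3),d,cs);print("cap centre",cap)
print("mark side",onplane(d,(221.4,239.1),.035),"tri w",tri(w,(327,354),d,(221.4,239.1)))
print("handle side",onplane(d,(199+388/7,186+535/7),.05),onplane(d,(199+548/7,186+435/7),.05))
print("cap in wrist",proj(w,cap[0]))
print("pegs scene", onplane(s,(281.8,267),.08),onplane(s,(367,281.5),.08), onplane(load("scene1"),(367,281.5),.08))
```

```text
cap side (np.float64(236.07692307692307), np.float64(203.7846153846154)) 65
cap centre (array([0.64590426, 0.05598175, 0.20335029]), np.float64(0.00041571697893772835))
mark side [0.69140614 0.0935854  0.035     ] tri w (array([0.68806069, 0.09657683, 0.04010216]), np.float64(0.0018241225631023695))
handle side [0.51086425 0.09495998 0.05      ] [ 0.50969945 -0.01080302  0.05      ]
cap in wrist [306.27074383 438.2646435 ]
pegs scene [ 0.6994858  -0.01068021  0.08      ] [0.6936766  0.19823308 0.08      ] [0.6936766  0.19823308 0.08      ]
```

Cap top is at about z 0.211 at (0.646, 0.056). The mark is at about (0.693, 0.096) and the handle at (0.510, 0.042). I'll hook the shut fingers behind the bar.

```bash
python3 -m crank '[[-3,0.3,2,0,1],[-6,0.6,5,0,1],[-9,0.6,9,0,1],[-11.2,0.6,12,0,1],[-11.2,0.6,15,0,1],[-11.2,0.6,18,0,1],[-11.2,0.6,18,0,1],[-11.2,0.6,18,0,1],[-11.2,0.6,20,0,1],[-11.2,0.6,22,0,1],[-11.2,0.6,24,0,1],[-11.2,0.6,26,0,1],[-11.2,0.6,27,0,1],[-11.2,0.6,27,0,1],[-11.2,0.6,27,0,1]]' 40
```

```text
time: 3.05
ee_pos: [0.5311, 0.0455, 0.033]
eef_rot: [-0.0, 1.0, 0.0, 0.001]
force: [-0.4, 0.1, 0.2]
gripper_width: -0.0002
grasp_force: 0.0
```

```bash
python3 -m crank '[[0.5,0,0,0,1],[1,0,0,0,1],[1.5,0,0,0,1],[2,0,0,0,1],[2.5,0,0,0,1],[3,0,0,0,1],[3.5,0,0,0,1],[4,0,0,0,1],[4.5,0,0,0,1],[4.7,0,0,0,1],[4.7,0,0,0,1],[4.7,0,0,0,1]]'
python3 - <<'E'
from h import *
d=capture("side");save("side2",d);save("scene2",capture("scene"))
a=d["pixels"][180:270,180:300]
cv2.imwrite("pics/s2c.png",cv2.resize(a,None,fx=6,fy=6,interpolation=3)[...,::-1])
E
```

```text
time: 4.05
ee_pos: [0.4814, 0.0451, 0.0306]
eef_rot: [0.0, 1.0, 0.0, -0.001]
force: [1.1, 0.7, 0.1]
gripper_width: 0.0001
grasp_force: 0.0
```

View pics/s2c.png

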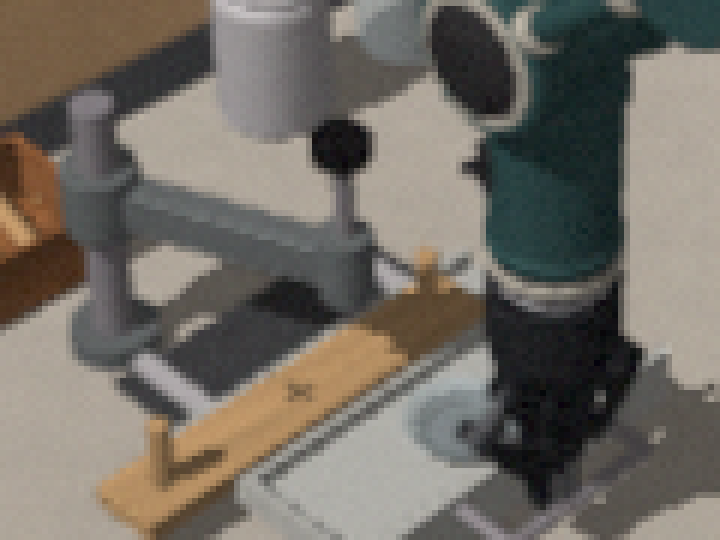

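After the pull, the side crop shows the cross at (230,245.3), peg tops at (206.7,250.8) and (251.3,222.5), and the cap at (236.5,204). The needle is not distinct.

Run:
```python
from h import *
s0=load("scene0");s=load("scene2");d=load("side2");d1=load("side1")
def cap(c,x0,x1,y0,y1):
    m=c["pixels"][y0:y1,x0:x1].max(2)<50; ys,xs=np.nonzero(m); return xs.mean()+x0,ys.mean()+y0,len(xs)
a=cap(d,228,246,196,213);b=cap(s0,300,330,208,232);print(a,b,cap(d1,228,246,196,213));print("cap",tri(s0,b[:2],d,a[:2]))
print("mark",onplane(d,(230,245.3),.035),"before",onplane(d1,(221.4,239.1),.035))
print("pegs side",onplane(d,(206.7,250.8),.08),onplane(d,(251.3,222.5),.08))
# orange peg tops in scene2
cv2.imwrite("pics/sc2.png",cv2.resize(s["pixels"][195:345,245:395],(600,600),interpolation=2)[...,::-1])
```

```text
(np.float64(236.10294117647058), np.float64(203.98529411764707), 68) (np.float64(315.1574074074074), np.float64(219.2037037037037), 108) (np.float64(236.10294117647058), np.float64(203.98529411764707), 68)
cap (array([0.64538428, 0.05602457, 0.20303342]), np.float64(0.0001523494783389377))
mark [0.64528341 0.09169598 0.035     ] before [0.69140614 0.0935854  0.035     ]
pegs side [0.6386406 0.1965663 0.08     ] [ 0.6480448  -0.01222451  0.08      ]
```

View pics/sc2.png

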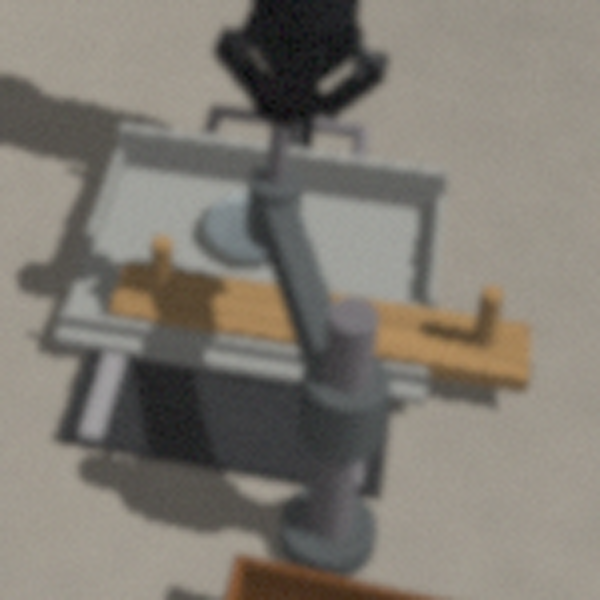

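The scene crop shows peg tops at full-image (285.5,255.5) and (367.5,268.3). The head and cap now line up roughly with the rail.

Run:
```python
from h import *
s=load("scene2");d=load("side2")
A=[onplane(s,p,.08) for p in((285.5,255.5),(367.5,268.3))];print(A,sum(A)/2)
print(tri(s,(285.5,255.5),d,(251.3,222.5)),tri(s,(367.5,268.3),d,(206.7,250.8)))
print(state()["ee_pos"])
```

```text
[array([ 0.65679834, -0.0120384 ,  0.08      ]), array([0.64856116, 0.19588484, 0.08      ])] [0.65267975 0.09192322 0.08      ]
(array([ 0.6516269 , -0.0141549 ,  0.07577316]), np.float64(0.0021644948424220482)) (array([0.64288223, 0.19506014, 0.07529457]), np.float64(0.0024049457457445125))
[0.48168154 0.04512801 0.03054328]
```

Now I'll release the handle, go up and over, and grasp the +y peg at (0.644, 0.195).

```bash
python3 -m crank '[[-0.6,0,0,0,1],[-0.6,0,0,0,1],[-0.6,0,-3,0,1],[-0.6,0,-6,0,1],[-0.6,3,-9,0,0.1],[-0.6,6,-13,0,0.1],[-3,9.5,-13,-1,0.1],[-6.5,12,-13,-2.3,0.1],[-10,15,-13,-2.3,0.1],[-13.5,15,-13,-2.3,0.1],[-16.2,15,-13,-2.3,0.1],[-16.2,15,-10,-2.3,0.1],[-16.2,15,-8,-2.3,0.1],[-16.2,15,-8,-2.3,0.1],[-16.2,15,-8,-2.3,0.1]]'
python3 - <<'E'
from h import *
w=capture("wrist");save("wrist3",w);save("scene3",capture("scene"));save("side3",capture("side"))
s=state();print(s["ee_pos"],s["gripper_width"]);print(proj(w,(.644,.195,.08)),proj(w,(.645,.092,.035)),proj(w,(.645,.056,.061)))
d=load("side3");a=cv2.resize(d["pixels"][180:270,170:290],None,fx=3.3,fy=3.3,interpolation=2);b=w["pixels"]
h=np.zeros((420,800,3),np.uint8);h[:297,:396]=a;h[:,400:]=b[:,80:480];cv2.imwrite("pics/m3.png",h[...,::-1])
E
```

```text
time: 5.4
ee_pos: [0.6434, 0.1946, 0.1089]
eef_rot: [-0.02, 1.0, -0.001, -0.003]
force: [0.1, -0.1, 0.3]
gripper_width: 0.0383
grasp_force: 0.0
[0.64598579 0.19526592 0.11311061] 0.03853874199304618
[283.56631941 245.20697158] [132.84753696 215.06308105] [ 54.50915371 225.85953952]
```

View pics/m3.png

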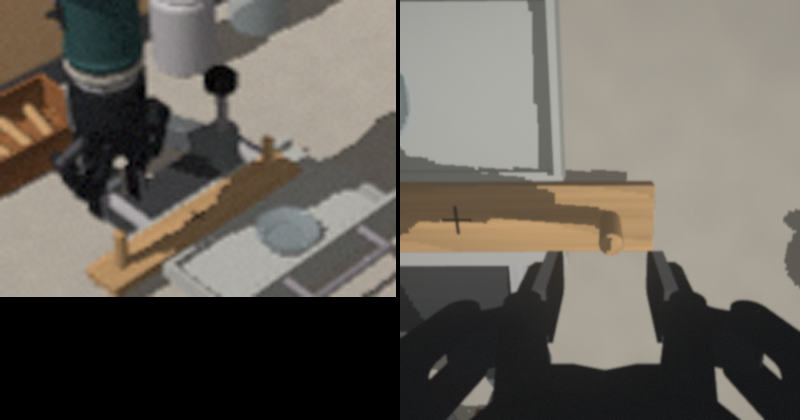

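The wrist view (u = x−320) shows the +y peg top at (291,245) and the cross at (137,219). The fingers straddle the peg, shifted about 2–3 mm to its −y side.

Run:
```python
from h import *
w=load("wrist3")
print(onplane(w,(291,245),.08),onplane(w,(137,219),.035))
im=w["pixels"];hsv=cv2.cvtColor(im,cv2.COLOR_RGB2HSV)
sub=im[195:240,110:165].astype(int).sum(2); ys,xs=np.nonzero(sub<np.percentile(sub,4));print(np.median(xs)+110,np.median(ys)+195)
m=cv2.inRange(hsv,(8,80,40),(25,255,255)); xs=[]
for u in range(100,320,30):
    r=np.nonzero(m[:,u])[0];print(u,r.min(),r.max(),onplane(w,(u,r.min()),.035).round(4))
```

```text
[0.64370917 0.19912046 0.08      ] [0.64772609 0.09459583 0.035     ]
135.0 219.0
100 183 250 [0.6235 0.0722 0.035 ]
130 183 250 [0.6226 0.092  0.035 ]
160 183 410 [0.6218 0.1119 0.035 ]
190 183 250 [0.621  0.1318 0.035 ]
220 183 250 [0.6202 0.1517 0.035 ]
250 183 250 [0.6194 0.1716 0.035 ]
280 182 250 [0.6179 0.1915 0.035 ]
310 183 250 [0.6178 0.2114 0.035 ]
```

```bash
python3 -m crank '[[0,0.3,0,0,0.1],[0,0.3,2,0,0.1],[0,0.3,4,0,0.1],[0,0.3,6,0,0.1],[0,0.3,6.8,0,0.1],[0,0.3,6.8,0,0.1],[0,0.3,6.8,0,0.4],[0,0.3,6.8,0,0.8],[0,0.3,6.8,0,0.8],[0,0.3,6.8,0,0.8],[0,0.3,6.8,0,0.8]]' 20
```

```text
time: 6.47
ee_pos: [0.6464, 0.1985, 0.0453]
eef_rot: [-0.02, 1.0, 0.0, 0.002]
force: [0.4, 1.6, 4.0]
gripper_width: 0.0133
grasp_force: 22.1
```

```bash
python3 -m crank '[[0,-0.5,0,0,0.8],[0,-1,0,0,0.8],[0,-1.5,0,0,0.8],[0,-2,0,0,0.8],[0,-2.5,0,0,0.8],[0,-3,0,0,0.8],[0,-3.4,0,0,0.8],[0,-3.7,0,0,0.8],[0,-3.7,0,0,0.8],[0,-3.7,0,0,0.8]]'
python3 - <<'E'
from h import *
w=capture("wrist");save("wrist4",w);d=capture("side");save("side4",d);s=capture("scene");save("scene4",s)
print(proj(w,(.649,.056,.035)),proj(d,(.649,.056,.035)),proj(d,(.645,.056,.061)))
h=np.zeros((600,800,3),np.uint8)
a=cv2.resize(w["pixels"][120:300,30:230],(400,360),interpolation=2)
b=cv2.resize(d["pixels"][195:275,190:270],(400,400),interpolation=2)
h[:360,:400]=a;h[:400,400:]=b;cv2.imwrite("pics/m4.png",h[...,::-1])
E
```

```text
time: 7.3
ee_pos: [0.648, 0.1614, 0.0453]
eef_rot: [-0.02, 1.0, 0.001, 0.002]
force: [0.5, 1.2, 6.8]
gripper_width: 0.0133
grasp_force: 22.2
[ 70.97493284 252.75538312] [237.02904325 240.20643348] [237.52169644 235.35508253]
```

View pics/m4.png

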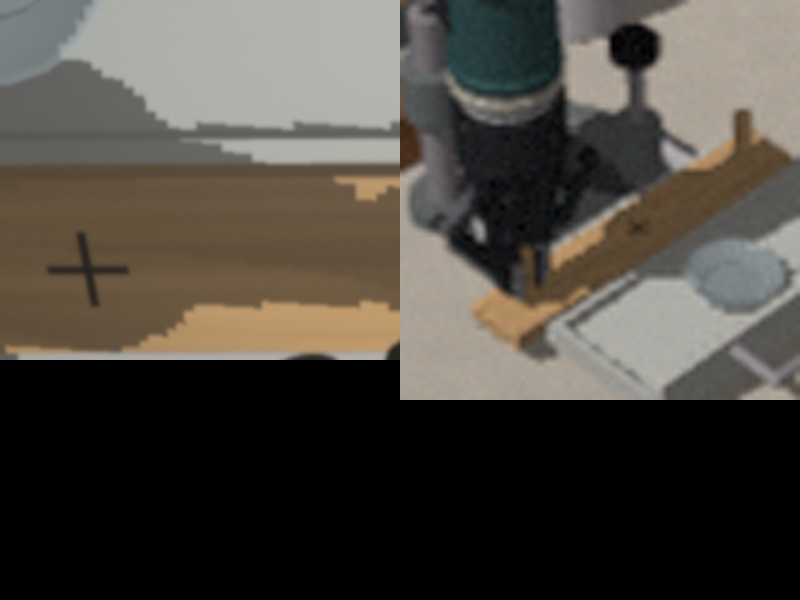

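The wrist part of the view shows the cross at (74,255). The side part shows it at (237.4,240.4), nearly straight below the head. I'll let go, rise, and take wrist views from both sides that hold both cap and cross.

```bash
python3 -m crank '[[0,0,0,0,0.5],[0,0,0,0,0.2],[0,0,0,0,0.1],[0,0,0,0,0.1],[0,0,-3,0,0.1],[0,0,-7,0,0.1],[0,2,-11,0,0.1],[0,4,-15,0,0.1],[0,4,-19,0,0.1],[0,4,-23,0,0.1],[0,4,-23,0,0.1],[0,4,-23,0,0.1],[0,4,-23,0,0.1]]'
python3 - <<'E'
from h import *
w=capture("wrist");save("wrist5",w);save("side5",capture("side"));save("scene5",capture("scene"))
print(proj(w,(.645,.056,.203)),proj(w,(.649,.055,.035)))
K,R,t=cam(w);print(-R.T@t)
E
```

```text
time: 8.53
ee_pos: [0.6447, 0.2008, 0.2733]
eef_rot: [-0.02, 1.0, -0.0, 0.0]
force: [0.4, 0.1, -0.6]
gripper_width: 0.0386
grasp_force: 0.0
[ 66.51673416 212.00798117] [157.12744155 171.39277903]
[0.57184946 0.19875599 0.41615137]
```

```bash
python3 -m crank '[[0,-4,-2,0,0.1],[0,-8,-3,0,0.1],[0,-12,-3,0,0.1],[0,-16,-3,0,0.1],[0,-20,-3,0,0.1],[0,-24,-2,0,0.1],[0,-27,-1,0,0.1],[0,-28.5,0,0,0.1],[0,-28.5,0,0,0.1],[0,-28.5,0,0,0.1]]'
python3 - <<'E'
from h import *
w=capture("wrist");save("wrist6",w);v=load("wrist5")
for n,c in(("5",v),("6",w)):
    p=proj(c,(.645,.056,.203));q=proj(c,(.649,.055,.035));print(n,p,q)
    g=c["pixels"].max(2);u,vv=p.astype(int);x0=max(u-45,0);sub=(g[max(vv-45,0):vv+45,x0:u+45]<40).astype(np.uint8)
    k,l,st,ce=cv2.connectedComponentsWithStats(sub)
    for i in range(1,k):
        if st[i,4]>150:print("cap blob",ce[i]+[x0,max(vv-45,0)],st[i])
    u,vv=q.astype(int); im=c["pixels"]
    cv2.imwrite(f"/tmp/x{n}.png",im[vv-35:vv+35,u-35:u+35])
cat=[]
for n,c in(("5",v),("6",w)):
    u,vv=proj(c,(.649,.055,.035)).astype(int)
    cat.append(cv2.resize(c["pixels"][vv-25:vv+25,u-25:u+25],(396,396),interpolation=0)); print("crop org",u-25,vv-25,"scale 7.92")
    
for i,(n,c) in enumerate((("5",v),("6",w))):
    u,vv=proj(c,(.645,.056,.203)).astype(int); a=c["pixels"][max(vv-50,0):vv+50,max(u-99,0):u+99]; print("b org",max(u-99,0),max(vv-50,0),a.shape)
    a=cv2.resize(a,None,fx=2,fy=2)
    cat[i]=np.vstack([cat[i],np.zeros((200,396,3),np.uint8)]);cat[i][396:396+a.shape[0],:a.shape[1]]=a
cv2.imwrite("pics/m6.png",np.hstack(cat)[...,::-1])
E
```

```text
time: 9.52
ee_pos: [0.6548, -0.0841, 0.2703]
eef_rot: [-0.019, 1.0, 0.001, -0.002]
force: [0.1, 0.0, 0.1]
gripper_width: 0.0384
grasp_force: 0.0
5 [ 66.51673416 212.00798117] [157.12744155 171.39277903]
6 [494.66890282 215.26632234] [404.38927432 173.81682171]
cap blob [482.63745704 207.41580756] [ 21  19  41  49 582]
crop org 132 146 scale 7.92
crop org 379 148 scale 7.92
b org 0 162 (100, 165, 3)
b org 395 165 (100, 165, 3)
```

View pics/m6.png

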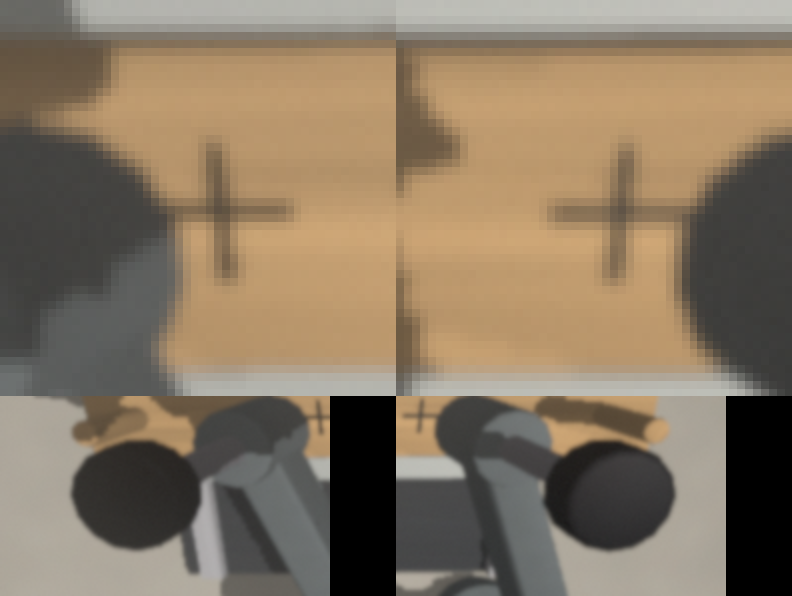

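Both wrist views are clear. View 5 shows the cross at (159,172) and the cap centre at (68.5,211.5). View 6 shows the cross at (407,174.3) and the cap at (502.2,214.7). Triangulating from this pair:

Run:
```python
from h import *
v,w=load("wrist5"),load("wrist6")
m=tri(v,(159.0,172.0),w,(406.8,174.3));c=tri(v,(68.3,211.2),w,(502,214.4));print("mark",m,"cap",c,"d",m[0]-c[0])
for q,z in(((159.0,172.0),.035),):print(onplane(v,q,z))
print(onplane(w,(406.8,174.3),.035))
s=load("scene5");d=load("side5")
g=d["pixels"].astype(int).sum(2)[232:250,226:250];
for q in((237.4,240.4),(237,240.2)): print("side mark",onplane(d,q,.035),onplane(d,q,.031))
print(proj(d,m[0]),proj(d,c[0]),proj(s,c[0]))
```

```text
mark (array([0.64935163, 0.05748037, 0.03598826]), np.float64(0.00014018541716379925)) cap (array([0.64349719, 0.05896158, 0.20554128]), np.float64(3.9021398064161594e-05)) d [ 0.00585444 -0.0014812  -0.16955303]
[0.64962477 0.05711078 0.035     ]
[0.64945481 0.05784915 0.035     ]
side mark [0.64731333 0.05568479 0.035     ] [0.65075505 0.05294419 0.031     ]
side mark [0.64909654 0.05605469 0.035     ] [0.65254391 0.05331525 0.031     ]
[236.64076599 240.14164243] [235.78901903 204.00835051] [316.61136678 218.11589737]
```

The mark's z of 0.036 checks out. The mark must go about −5.5 mm in x and +1.7 mm in y. I'll hook the handle again and pull about 5.5 mm more.

```bash
python3 -m crank '[[4,0,0,0,1],[8,2,0,0,1],[12,5,2,0,1],[15,9,5,0,1],[16.2,12,8,0,1],[16.2,13.5,12,0,1],[16.2,13.5,16,0,1],[16.2,13.5,16,0,1],[16.2,13.5,19,0,1],[16.2,13.5,22,0,1],[16.2,13.5,24.2,0,1],[16.2,13.5,24.2,0,1],[16.2,13.5,24.2,0,1]]' 40; python3 -m crank '[[0.3,0,0,0,1],[0.5,0,0,0,1],[0.7,0,0,0,1],[0.9,0,0,0,1],[1.05,0,0,0,1],[1.15,0,0,0,1],[1.15,0,0,0,1],[1.15,0,0,0,1],[0.7,0,0,0,1],[0.7,0,0,0,1]]'
```

```text
time: 10.65
ee_pos: [0.4877, 0.046, 0.0307]
eef_rot: [-0.021, 1.0, 0.0, -0.001]
force: [-0.2, -0.4, 0.8]
gripper_width: 0.0003
grasp_force: 0.0
time: 11.48
ee_pos: [0.4817, 0.0443, 0.0309]
eef_rot: [-0.02, 1.0, -0.0, -0.001]
force: [-0.3, -0.5, -0.6]
gripper_width: -0.0001
grasp_force: 0.0
```

```bash
python3 -m crank '[[0,0,-3,0,0.1],[0,0,-7,0,0.1],[0,3,-11,0,0.1],[-1,6,-15,0,0.1],[-4,9,-19,0,0.1],[-7,12,-22,0,0.1],[-10,15,-24.2,0,0.1],[-13,15,-24.2,0,0.1],[-17,15,-24.2,0,0.1],[-17,15,-24.2,0,0.1],[-17,15,-24.2,0,0.1],[-17,15,-24.2,0,0.1]]'
cat > m.py <<'E'
from h import *
import sys
def cross(c,guess,r=14):
    # dark lines: along each image column/row the darkest point, robust line fits
    u,v=np.round(guess).astype(int); g=c["pixels"].astype(float).mean(2)
    g=g[v-r:v+r+1,u-r:u+r+1]; b=np.clip(cv2.morphologyEx(g.astype(np.float32),cv2.MORPH_CLOSE,np.ones((7,7)))-g,0,None)
    b[b<12]=0; k=cv2.connectedComponentsWithStats((b>0).astype(np.uint8),connectivity=8)
    return b,(u-r,v-r)
def find(c,guess,r=13):
    b,o=cross(c,guess,r); best=None
    for (x,y) in np.ndindex(b.shape[1],b.shape[0]):  # centroid of strongest row x strongest column
        pass
    row=np.average(np.arange(b.shape[0]),weights=b.sum(1)**4+1e-9); col=np.average(np.arange(b.shape[1]),weights=b.sum(0)**4+1e-9)
    return np.array([col+o[0],row+o[1]])
def capc(c,guess,r=42):
    u,v=np.round(guess).astype(int); y0,x0=max(v-r,0),max(u-r,0)
    m=(c["pixels"][y0:v+r,x0:u+r].max(2)<66).astype(np.uint8)
    m=cv2.morphologyEx(m,cv2.MORPH_OPEN,cv2.getStructuringElement(2,(23,23)))
    x,y,w,h=cv2.boundingRect(m); return np.array([x0+x+(w-1)/2,y0+y+(h-1)/2]),(w,h)
E
python3 - <<'E'
from m import *
v,w=load("wrist5"),load("wrist6")
print(find(v,(159,172)),find(w,(407,174)),capc(v,(68,211)),capc(w,(502,214)))
n=capture("wrist");save("wrist7",n)
p=proj(n,(.6435,.059,.2055));q=proj(n,(.644,.0573,.036));print(p,q,find(n,q),capc(n,p))
print(onplane(n,find(n,q),.036))
E
```

```text
time: 12.48
ee_pos: [0.6459, 0.2011, 0.2714]
eef_rot: [-0.02, 1.0, -0.0, -0.002]
force: [0.5, -0.3, 0.6]
gripper_width: 0.0387
grasp_force: 0.0
[159.31465575 172.0799148 ] [406.88885568 174.16207611] (array([ 68.5, 211. ]), (62, 53)) (array([501., 214.]), (63, 53))
[ 66.32417497 210.62909131] [157.97221313 167.37284513] [157.9582048  168.22792794] (array([ 66. , 210.5]), (63, 54))
[0.64498838 0.05721918 0.036     ]
```

Now the mark is about +1.5 mm in x and −1.7 mm in y from the plunger axis. I'll grip the +y peg again and shift it +1.8 mm.

```bash
python3 -m crank '[[0.5,-3.9,3,0,0.1],[0.5,-3.9,6,0,0.1],[0.5,-3.9,10,0,0.1],[0.5,-3.9,14,0,0.1],[0.5,-3.9,18,0,0.1],[0.5,-3.9,21,0,0.1],[0.5,-3.9,22.8,0,0.1],[0.5,-3.9,22.8,0,0.1],[0.5,-3.9,22.8,0,0.4],[0.5,-3.9,22.8,0,0.8],[0.5,-3.9,22.8,0,0.8],[0.5,-3.9,22.8,0,0.8],[0.5,-3.9,22.8,0,0.8],[0.6,-3.8,22.8,0,0.8],[0.6,-3.75,22.8,0,0.8],[0.6,-3.72,22.8,0,0.8],[0.6,-3.72,22.8,0,0.8],[0.6,-3.72,22.8,0,0.8]]' 20
python3 -m crank '[[0,0,0,0,0.5],[0,0,0,0,0.2],[0,0,0,0,0.1],[0,0,0,0,0.1],[0,0,-3,0,0.1],[0,0,-7,0,0.1],[0,2,-11,0,0.1],[0,3.8,-15,0,0.1],[-0.6,3.8,-19,0,0.1],[-0.6,3.8,-22.8,0,0.1],[-0.6,3.8,-22.8,0,0.1],[-0.6,3.8,-22.8,0,0.1]]'
python3 - <<'E'
from m import *
n=capture("wrist");save("wrist8",n)
p=proj(n,(.6435,.059,.2055));q=proj(n,(.644,.059,.036));print(p,q,find(n,q),capc(n,p))
print(onplane(n,find(n,q),.036))
E
```

```text
time: 14.03
ee_pos: [0.6425, 0.1631, 0.0469]
eef_rot: [-0.02, 1.0, -0.0, 0.001]
force: [-0.2, -3.9, 5.9]
gripper_width: 0.0135
grasp_force: 22.5
time: 15.03
ee_pos: [0.648, 0.2029, 0.2782]
eef_rot: [-0.02, 1.0, 0.001, 0.004]
force: [0.6, 1.1, 0.6]
gripper_width: 0.038
grasp_force: 0.0
[ 68.43436637 203.49743398] [158.82513301 162.16243335] [159.31442566 162.94980343] (array([ 68. , 203.5]), (61, 52))
[0.64489542 0.0595016  0.036     ]
```

Now the −y view, to triangulate again (and not far from where the cap press comes next).

```bash
python3 -m crank '[[0,-4,-2,0,0.1],[0,-8,-3,0,0.1],[0,-12,-3,0,0.1],[0,-16,-3,0,0.1],[0,-20,-3,0,0.1],[0,-24,-2,0,0.1],[0,-27,-1,0,0.1],[0,-28.5,0,0,0.1],[0,-28.5,0,0,0.1],[0,-28.5,0,0,0.1]]'
python3 - <<'E'
from m import *
v=load("wrist8");w=capture("wrist");save("wrist9",w)
a=find(v,(159,163));ca=capc(v,(68,203))[0];b=find(w,proj(w,(.645,.0592,.036)));cb,sz=capc(w,proj(w,(.6435,.059,.2055)))
print(a,ca,b,cb,sz);m=tri(v,a,w,b);c=tri(v,ca,w,cb);print(m,c,m[0]-c[0])
v,w=load("wrist5"),load("wrist6");print("check old cap",tri(v,(68.5,211),w,(501,214)))
s=capture("scene");d=capture("side");save("scene9",s);save("side9",d)
print(find(d,proj(d,m[0]),6),proj(d,m[0]))
E
```

```text
time: 15.92
ee_pos: [0.6555, -0.0831, 0.2697]
eef_rot: [-0.019, 1.0, 0.001, -0.003]
force: [0.6, 0.3, -0.1]
gripper_width: 0.0386
grasp_force: 0.0
[159.29307314 162.94982051] [ 68.  203.5] [408.09044314 170.20342071] [500. 214.] (63, 53)
(array([0.64496868, 0.05930334, 0.03552486]), np.float64(3.0349652394726173e-05)) (array([0.64371511, 0.05847667, 0.20516976]), np.float64(0.00018054145793594393)) [ 0.00125357  0.00082667 -0.1696449 ]
check old cap (array([0.64350077, 0.05870287, 0.20490649]), np.float64(0.0001669975129241999))
[232.79274165 235.35945553] [237.04495667 241.07658389]
```

The offset is about (1.3, 0.8) mm, well inside 4 mm. I'll go over the cap with the fingers shut.

```bash
python3 -m crank '[[0.6,3,0,0,1],[0.6,7,0,0,1],[0.6,11,0,0,1],[0.6,14.2,0,0,1],[0.6,14.2,0,0,1],[0.6,14.2,2,0,1],[0.6,14.2,4,0,1],[0.6,14.2,5,0,1],[0.6,14.2,5,0,1],[0.6,14.2,5,0,1],[0.6,14.2,5,0,1]]' 40; python3 -m crank '[[0,0,0.3,0,1],[0,0,0.6,0,1],[0,0,0.9,0,1],[0,0,1.2,0,1],[0,0,1.4,0,1],[0,0,1.4,0,1],[0,0,1.4,0,1]]'
```

```text
time: 16.98
ee_pos: [0.6462, 0.0589, 0.2246]
eef_rot: [-0.02, 1.0, 0.0, 0.001]
force: [0.3, -0.1, -0.4]
gripper_width: -0.0003
grasp_force: 0.0
time: 17.57
ee_pos: [0.6456, 0.0585, 0.2094]
eef_rot: [-0.02, 1.0, -0.0, 0.0]
force: [0.3, -1.7, 1.0]
gripper_width: 0.0003
grasp_force: 0.7
```

```bash
cat > ok.py <<'E'
import sys; from bench import state
s=state(); f=s["force"]; print(round(s["ee_pos"][2],4),f.round(1)); sys.exit(f[2]>float(sys.argv[1]))
E
r(){ python3 ok.py 6.5; }
python3 -m crank '[[0,0,0.2,0,1],[0,0,0.4,0,1],[0,0,0.4,0,1]]' >/dev/null && r &&
python3 -m crank '[[0,0,0.1,0,1],[0,0,0.2,0,1],[0,0,0.2,0,1]]' >/dev/null && r &&
python3 -m crank '[[0,0,0.05,0,1],[0,0,0.1,0,1],[0,0,0.1,0,1]]' >/dev/null && r &&
python3 -m crank '[[0,0,0.05,0,1],[0,0,0.1,0,1],[0,0,0.1,0,1]]' >/dev/null && r &&
python3 -m crank '[[0,0,0.05,0,1],[0,0,0.1,0,1],[0,0,0.1,0,1]]' >/dev/null && r &&
python3 -m crank '[[0,0,0.05,0,1],[0,0,0.1,0,1],[0,0,0.1,0,1]]' >/dev/null && r &&
python3 -m crank '[[0,0,0.05,0,1],[0,0,0.1,0,1],[0,0,0.1,0,1]]' >/dev/null && r &&
python3 -m crank '[[0,0,0.05,0,1],[0,0,0.1,0,1],[0,0,0.1,0,1]]' >/dev/null && r
```

```text
0.2051 [ 1.2 -1.   2. ]False
```

```bash
sed -i 's/sys.exit(\(.*\))$/sys.exit(int(\1))/' ok.py
r(){ python3 ok.py 6.5; }
python3 -m crank '[[0,0,0.1,0,1],[0,0,0.2,0,1],[0,0,0.3,0,1],[0,0,0.3,0,1]]' >/dev/null && r &&
python3 -m crank '[[0,0,0.05,0,1],[0,0,0.1,0,1],[0,0,0.1,0,1]]' >/dev/null && r &&
python3 -m crank '[[0,0,0.05,0,1],[0,0,0.1,0,1],[0,0,0.1,0,1]]' >/dev/null && r &&
python3 -m crank '[[0,0,0.05,0,1],[0,0,0.1,0,1],[0,0,0.1,0,1]]' >/dev/null && r &&
python3 -m crank '[[0,0,0.05,0,1],[0,0,0.1,0,1],[0,0,0.1,0,1]]' >/dev/null && r &&
python3 -m crank '[[0,0,0.05,0,1],[0,0,0.1,0,1],[0,0,0.1,0,1]]' >/dev/null && r &&
python3 -m crank '[[0,0,0.05,0,1],[0,0,0.1,0,1],[0,0,0.1,0,1]]' >/dev/null && r &&
python3 -m crank '[[0,0,0.05,0,1],[0,0,0.1,0,1],[0,0,0.1,0,1]]' >/dev/null && r &&
python3 -m crank '[[0,0,0.05,0,1],[0,0,0.1,0,1],[0,0,0.1,0,1]]' >/dev/null && r &&
python3 -m crank '[[0,0,0.05,0,1],[0,0,0.1,0,1],[0,0,0.1,0,1]]' >/dev/null && r &&
python3 -m crank '[[0,0,0.05,0,1],[0,0,0.1,0,1],[0,0,0.1,0,1]]' >/dev/null && r
```

```text
0.2022 [ 0.2 -1.3  1.6]
0.2013 [ 1.4 -0.5  1.6]
0.2002 [ 1.5 -1.2  2.2]
0.1992 [ 1.8 -1.8  2.2]
0.1982 [ 2.1 -1.4  1.8]
0.1972 [ 1.7 -1.4  2.5]
0.1962 [ 1.4 -2.2  2.5]
0.1952 [ 2.  -1.8  1.9]
0.1942 [ 1.6 -1.   3. ]
0.1932 [ 0.5 -0.7  2.7]
0.1922 [ 0.5 -0.1  2. ]
```

```bash
r(){ python3 ok.py 6.5; }
python3 -m crank '[[0,0,0.05,0,1],[0,0,0.1,0,1],[0,0,0.1,0,1]]' >/dev/null && r &&
python3 -m crank '[[0,0,0.05,0,1],[0,0,0.1,0,1],[0,0,0.1,0,1]]' >/dev/null && r &&
python3 -m crank '[[0,0,0.05,0,1],[0,0,0.1,0,1],[0,0,0.1,0,1]]' >/dev/null && r &&
python3 -m crank '[[0,0,0.05,0,1],[0,0,0.1,0,1],[0,0,0.1,0,1]]' >/dev/null && r &&
python3 -m crank '[[0,0,0.05,0,1],[0,0,0.1,0,1],[0,0,0.1,0,1]]' >/dev/null && r &&
python3 -m crank '[[0,0,0.05,0,1],[0,0,0.1,0,1],[0,0,0.1,0,1]]' >/dev/null && r &&
python3 -m crank '[[0,0,0.05,0,1],[0,0,0.1,0,1],[0,0,0.1,0,1]]' >/dev/null && r &&
python3 -m crank '[[0,0,0.05,0,1],[0,0,0.1,0,1],[0,0,0.1,0,1]]' >/dev/null && r &&
python3 -m crank '[[0,0,0.05,0,1],[0,0,0.1,0,1],[0,0,0.1,0,1]]' >/dev/null && r &&
python3 -m crank '[[0,0,0.05,0,1],[0,0,0.1,0,1],[0,0,0.1,0,1]]' >/dev/null && r &&
python3 -m crank '[[0,0,0.05,0,1],[0,0,0.1,0,1],[0,0,0.1,0,1]]' >/dev/null && r &&
python3 -m crank '[[0,0,0.05,0,1],[0,0,0.1,0,1],[0,0,0.1,0,1]]' >/dev/null && r &&
python3 -m crank '[[0,0,0.05,0,1],[0,0,0.1,0,1],[0,0,0.1,0,1]]' >/dev/null && r &&
python3 -m crank '[[0,0,0.05,0,1],[0,0,0.1,0,1],[0,0,0.1,0,1]]' >/dev/null && r &&
python3 -m crank '[[0,0,0.05,0,1],[0,0,0.1,0,1],[0,0,0.1,0,1]]' >/dev/null && r &&
python3 -m crank '[[0,0,0.05,0,1],[0,0,0.1,0,1],[0,0,0.1,0,1]]' >/dev/null && r
```

```text
0.1912 [ 1.  -1.6  2.3]
0.1902 [ 1.7 -1.1  3.3]
0.1892 [ 1.1 -1.4  2.9]
0.1882 [ 0.6 -1.   2.4]
0.1872 [ 1.3 -1.4  2.5]
0.1862 [ 1.3 -0.7  2.9]
0.1852 [ 0.6 -0.6  3. ]
0.1842 [ 2.6 -0.4  3.2]
0.1832 [1.8 0.5 3. ]
0.1822 [2.2 0.2 3.2]
0.1812 [ 1.5 -0.8  3. ]
0.1802 [ 1.  -0.3  3.7]
0.1792 [ 2.5 -0.2  3.6]
0.1782 [ 1.6 -0.9  4.6]
0.1778 [ 0.3 -1.1  5.4]
0.1776 [-1.3 -0.5  8.7]
```

The tip has met the rail at about 0.178. I'll add about 1.2 mm in two small steps and hold.

```bash
python3 -m crank '[[0,0,0.03,0,1],[0,0,0.06,0,1],[0,0,0.06,0,1]]' >/dev/null && python3 ok.py 11.5 && python3 -m crank '[[0,0,0.03,0,1],[0,0,0.06,0,1],[0,0,0.06,0,1],[0,0,0.06,0,1]]' >/dev/null; python3 ok.py 12.5
```

```text
0.1775 [-1.8 -0.5 10.3]
0.1773 [-3.5 -1.1 12.1]
```

```bash
python3 -m crank '[[0,0,0.05,0,1],[0,0,0.07,0,1],[0,0,0.07,0,1],[0,0,0.07,0,1]]' && python3 -m crank '[[0,0,-0.3,0,1],[0,0,-1,0,1],[0,0,-1.8,0,1],[0,0,-2.6,0,1],[0,0,-3.4,0,1],[0,0,-4,0,1],[0,0,-6,0,1],[0,0,-9,0,1],[0,0,-9,0,1],[0,0,-9,0,1]]' && python3 -m crank '[[0,-4,0,0,0.1],[0,-8,0,0,0.1],[0,-12,0,0,0.1],[-0.5,-14.2,0,0,0.1],[-0.5,-14.2,0,0,0.1],[-0.5,-14.2,0,0,0.1],[-0.5,-14.2,0,0,0.1]]'
python3 - <<'E'
from m import *
w=capture("wrist");save("wrist10",w); d=capture("side")
q=find(w,proj(w,(.645,.0592,.036)));cb,sz=capc(w,proj(w,(.6437,.0587,.205)))
print(onplane(w,q,.0355),onplane(w,cb,.205),sz)
o=load("wrist9");print("before",onplane(o,(408.09,170.2),.0355),onplane(o,(500,214),.205))
b=load("side9")["pixels"].astype(int)[170:290,180:310];dd=np.abs(b-d["pixels"][170:290,180:310]).max(2);ys,xs=np.nonzero(dd>40);print(len(xs),state()["force"])
m=d["pixels"][196:213,228:246].max(2)<50;ys,xs=np.nonzero(m);print("cap side",xs.mean()+228,ys.mean()+196)
E
```

```text
time: 25.57
ee_pos: [0.6455, 0.0587, 0.1772]
eef_rot: [-0.02, 1.0, 0.0, 0.0]
force: [-4.0, -0.9, 15.7]
gripper_width: -0.0002
grasp_force: 7.3
time: 26.4
ee_pos: [0.6465, 0.0588, 0.2669]
eef_rot: [-0.02, 1.0, 0.0, 0.002]
force: [0.9, 0.3, -0.1]
gripper_width: 0.0002
grasp_force: 0.0
time: 26.98
ee_pos: [0.6553, -0.0825, 0.2629]
eef_rot: [-0.02, 1.0, 0.001, -0.001]
force: [-0.1, -1.0, 0.4]
gripper_width: 0.0385
grasp_force: 0.0
[0.64491472 0.05934195 0.0355    ] [0.64376968 0.05872439 0.205     ] (65, 54)
before [0.64495345 0.05931037 0.0355    ] [0.64385835 0.05861458 0.205     ]
27 [0.15259327 0.13850423 0.23237612]
cap side 236.11940298507463 203.92537313432837
```

The press peaked at about 12 N on the tip. The cap has sprung back and the mark hasn't moved, so I'm handing in.

```bash
python3 -c "
from bench import close_job; print(close_job())"
```

```text
the job is handed in; nothing more can be done
None
```

I pulled out the tray, set the cross within about 1.5 mm of the punch axis (by my measurement), pressed it with about 12 N at the tip, and the cap sprang back. The job is handed in; no verdict came back.

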